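Take the push-and-turn safety cap off the solvent can

ROBOT

A 7-joint arm with a two-finger parallel gripper is mounted at the origin on a cart in front of the work surface, level with it; the furniture and walls round the work are solid. World frame = base frame: x ahead of the robot, y to its left, z up, the work surface at z = 0. Lengths are in m, angles in rad, forces in N, time in s.
With the tool pointing down it reaches from about 0.4 to 0.9 m from the base axis. Payload 5.5 kg.
Tool frame: the origin (TCP) lies midway between the tips of the shut fingers; the grasp point (between the pads) lies 19 mm behind it (manip.grip_depth is the distance from the TCP to the grasp point, in m); z points along the fingers, y is the line along which they close (so a half turn about z gives the same grasp; the last joint's range is limited). The gripper opens to 92 mm and grips with 3 to 60 N. Pads are 19 mm wide; open, the fingers measure 130 mm over their backs; the gripper's body (75 mm by 190 mm) begins 47 mm behind the grasp point.
Start: joints at [1.591, 0.501, -0.427, 1.55, 0.221, 1.138, -0.21], TCP at [0.156, -0.631, 0.227] pointing down, gripper open.
Joint ranges: [-2.88, 2.88], [-0.31, 2.03], [-1.54, 1.56], [0.2, 2.42], [-1.41, 4.55], [0.19, 2.02], [-2.57, 2.57]. Speed limits (rad/s): [2.57, 2.57, 3.14, 3.14, 3.14, 3.14, 3.14].

INTERFACE

Orientations are given as a unit quaternion [x, y, z, w].
In Python, from bench import manip, effector, viewer gives the robot as it stands. Calls block until the motion is done:
- manip.move_pose(position, orientation): joint-space move of the TCP to a pose.
- manip.servo_line(position, ori=None, vel=0.15): straight line of the TCP; ori=None keeps the orientation; vel is the mean speed in m/s.
- manip.movej(angles): joint-space move.
- effector.open_jaws() and effector.close(f_grip=None): open the fingers fully, or close them until they stop; f_grip is the grip in N (None keeps the last).
- manip.sleep(seconds).
- manip.solve_ik(position, orientation): joint angles nearest the present ones, or None.
- viewer.get_image(name): name is "side" or "top"; returns the picture (420x560x3 uint8, red, green, blue); there is no depth.
- viewer.get_calibration(name): a dict with "vfov" (degrees; the focal length in pixels is half the picture's height over the tangent of half this angle, whatever the lens; pixels are square), "cx", "cy" (the principal point, pixels), "eye" and "attitude" of the camera in the world. Camera axes: x right, y down, z forward; pixel columns grow to the right and rows downward; lengths in m; the calibration is good to about 2 mm. A picture is of the moment at which its call begins. get_calibration takes no time and is no camera call.
A pose or a line that the arm cannot do raises manip.PlanningError and nothing moves.
- manip.hand_in(): hands the job in; it is judged then, once.
Readings, each from a call of its own:
- manip.current_clock(): time.
- manip.current_q(): joint angles.
- manip.current_joint_velocities(): joint speeds.
- manip.current_tau(): joint torques, N m.
- manip.current_tool_pos(): TCP position.
- manip.current_tcp_rot(): TCP orientation.
- manip.current_force(): force on the tool from outside, world axes, zero at the start.
- manip.current_wrist_torque(): the same for the moment, N m.
- manip.current_finger_gap(): finger opening in m.
- manip.current_gripper_force(): force on a finger pad.
Only numpy, scipy, OpenCV 4.12 (cv2) and the standard library are available. Lean on these libraries where they do the work, as an engineer would, in place of code of your own. Each camera call takes 0.05 s, during which the arm holds its last target. There are 200 camera calls.

TASK

Open the rectangular solvent can: press its safety cap firmly down and, keeping it pressed, turn it a quarter turn anticlockwise (seen from above) so that it comes free. Lift the cap off and set it down upright, top side up, in the shallow tray. Leave the round canister alone.

Things in the scene. Friction and masses are not known exactly. Their poses are not given: they have to be found in the camera images.
- safety_cap: Loose black ribbed cap of the can, 54 mm wide, 29 mm high, 0.05 kg. Origin: centre of its lower rim, z up. Locked: rim 130 mm, top 159 mm over the bench. Grip it across at any angle, about 40 N. Spring pushes it up: 5 N locked, 12 N pressed. Turns only while pressed 5 mm or more (aim for 7.5; stop at 10), only anticlockwise from above; after 60 to 130 deg (aim for 90) it lifts straight off.
- can: Fixed grey rectangular can. Origin on the bench under the neck and cap axis, z up; body x -40 to +70 mm, y -40 to +40 mm, flat top 108 mm up; foot plate 8 mm wider all round. Steel neck under the cap: 54 mm wide collar, top at 120 mm; neck top at 140 mm with a sprung seal disc. Folded wire bail flat on the top at x +42 to +60 mm, below 115 mm. The locked cap's x axis lies along the can's.
- canister: fixed round grey canister, 86 mm across, 142 mm high with an ordinary smaller black cap 40 mm across; not to be touched. Origin on the bench under its centre.
- tray: fixed shallow square open tray of bare metal, 150 x 150 mm outside, on low feet: inner floor 8 mm and wall tops 17 mm above the bench, walls 3 mm thick. Origin on the bench under its centre, z up, x and y along its sides.
Not all that is in view belongs to the job. Leave any green look-alike of the safety_cap alone.

How it is judged:
On the way, in this order (a step that is already met when the one before it is completed fails the run):
1. the cap is pressed at least 4.5 mm down on the neck (z of safety_cap in the frame of can below 0.1255 m and horizontal distance between safety_cap and can below 0.008 m), for 0.1 s.
2. the cap, still on the neck, has been turned by more than about 45 degrees (z of safety_cap in the frame of can below 0.14 m and horizontal distance between safety_cap and can below 0.008 m and angle between the x axis of safety_cap and the x axis of can, either way round above 0.78 rad).
At the end, for the whole second after the job is handed in: The safety cap is off the can and stands at rest, top side up within 10 degrees, flat on the floor of the tray, inside its walls (x of safety_cap in the frame of tray between -0.047 and 0.047 m and y of safety_cap in the frame of tray between -0.047 and 0.047 m and z of safety_cap in the frame of tray below 0.012 m and angle between safety_cap's own z axis and vertical below 0.17 rad and linear speed of safety_cap below 0.02 m/s); the robot touches nothing.
It fails at once if the robot touches the round canister with more than 5 N (contact force between any of the fingers, the arm and canister above 5 N).
It also fails if it takes over 48 s, if anything falls off the work surface, if the arm or the gripper's body presses on something with over 40 N, if the wrist force passes 120 N, or if a joint passes its speed limit or range.

## Working session

There is one attempt and no reset: what is moved stays moved. The work goes in short steps, each a Python script; the robot and the scene stay as the last script left them, time stands still between calls to the robot, and variables do not carry over. Pictures are saved under pics/ and viewed, at most 10 in all, crops included, and the job is handed in when it is done.

```bash
mkdir -p pics; ls
python3 - <<'E'
from bench import manip, effector, viewer
import cv2
for n in ("side","top"):
    im=viewer.get_image(n); cv2.imwrite(f"pics/{n}0.png",im[:,:,::-1]); print(n,viewer.get_calibration(n))
print(manip.current_clock(), manip.current_tool_pos(), manip.current_tcp_rot(), manip.current_finger_gap())
E
```

```text
pics
side {'vfov': 46.56716931146403, 'cx': 273.20125743433726, 'cy': 211.18386626881625, 'eye': array([ 0.52421216, -0.96584736,  0.76520235]), 'attitude': array([ 8.84526388e-01, -5.16961553e-04, -8.22852145e-03, -4.66417294e-01])}
top {'vfov': 52.817494271025325, 'cx': 280.22175169229666, 'cy': 200.82440610709054, 'eye': array([0.43281748, 0.0130309 , 1.11575661]), 'attitude': array([-0.69884361,  0.71421121, -0.03330383,  0.02026841])}
0.1 [ 0.15606959 -0.63032009  0.22575598] [ 9.92637005e-01  1.21123714e-01 -8.27258256e-05 -9.02640702e-04] 0.09160562067541736
```

View pics/side0.png

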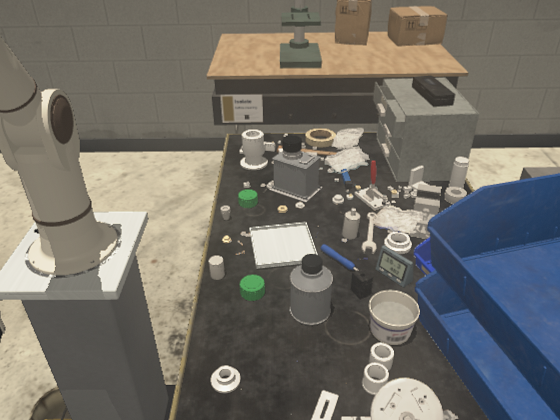

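View pics/top0.png

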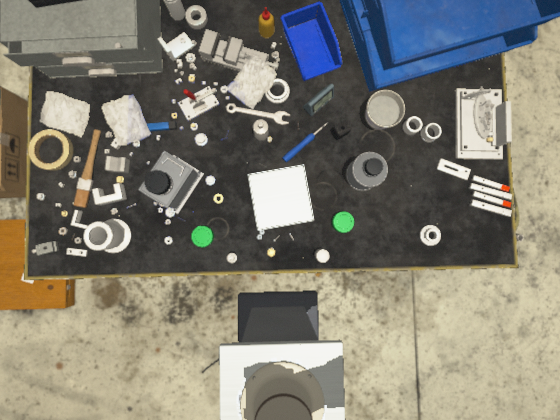

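Side view: the rectangular can has its cap at (291,147), with the tray at (283,245) and the canister at (311,290). Top view: the cap is at (157,181), the tray at (281,196) and the canister at (368,170). The green look-alikes are at (202,236) and (344,222). Next I'll segment the cap, can and tray.

```bash
cat > h.py <<'E'
import numpy as np, cv2
from scipy.spatial.transform import Rotation as R
from bench import manip, effector, viewer
def ray(n,uv):
    c=viewer.get_calibration(n); f=210/np.tan(np.radians(c['vfov'])/2)
    d=np.array([(uv[0]-c['cx'])/f,(uv[1]-c['cy'])/f,1.])
    return np.array(c['eye']),R.from_quat(c['attitude']).apply(d)
def plane(n,uv,z):
    e,d=ray(n,uv); return e+d*(z-e[2])/d[2]
def tri(a,b):
    (e1,d1),(e2,d2)=ray('top',a),ray('side',b)
    s=np.linalg.lstsq(np.c_[d1,-d2],e2-e1,rcond=None)[0]
    p,q=e1+s[0]*d1,e2+s[1]*d2
    return (p+q)/2,np.linalg.norm(p-q)
def proj(n,p):
    c=viewer.get_calibration(n); f=210/np.tan(np.radians(c['vfov'])/2)
    v=R.from_quat(c['attitude']).inv().apply(np.array(p)-c['eye'])
    return v[:2]/v[2]*f+[c['cx'],c['cy']]
E
python3 - <<'E'
from h import *
T=cv2.imread('pics/top0.png');S=cv2.imread('pics/side0.png')
def white(im,box):
    x,y,w,h=box; m=np.zeros(im.shape[:2],np.uint8)
    m[y:y+h,x:x+w]=(im[y:y+h,x:x+w].min(2)>150)*255
    m=cv2.morphologyEx(m,cv2.MORPH_OPEN,np.ones((3,3)))
    c=max(cv2.findContours(m,0,1)[0],key=cv2.contourArea); return c
ct=white(T,(235,150,90,90)); cs=white(S,(235,210,95,65))
for n,c in (('top',ct),('side',cs)):
    r=cv2.minAreaRect(c); print(n,r,cv2.approxPolyDP(c,5,True)[:,0].tolist())
a=cv2.resize(T[140:220,125:215],None,fx=4.4,fy=4.4,interpolation=cv2.INTER_NEAREST)
b=cv2.resize(S[130:210,255:335],None,fx=4.4,fy=4.4,interpolation=cv2.INTER_NEAREST)
cv2.imwrite('pics/crop1.png',np.hstack([a,b]))
E
```

```text
top ((281.13739013671875, 201.09698486328125), (65.88990020751953, 58.14213943481445), 80.21759033203125) [[301, 165], [249, 175], [258, 238], [266, 228], [313, 219]]
side ((282.2383728027344, 244.26437377929688), (35.2264289855957, 62.182762145996094), 83.9909896850586) [[306, 226], [250, 231], [256, 264], [314, 253]]
```

View pics/crop1.png

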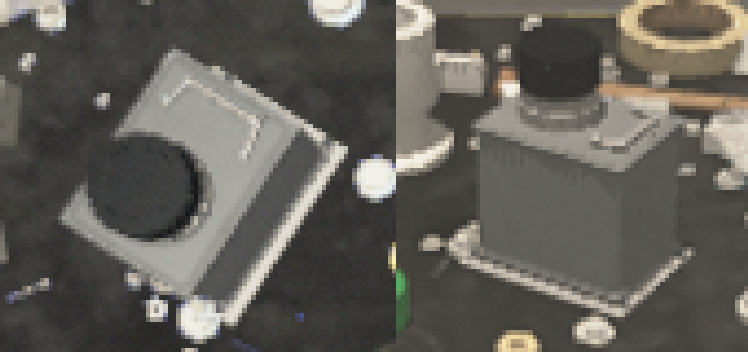

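The cap's top disc is at top px (157,182) and side px (292,140). The bail lies on the can's +x side, so the can yaw is about -35°. Next I'll measure the cap and tray by triangulation.

Run:
```python
from h import *
T=cv2.imread('pics/top0.png');S=cv2.imread('pics/side0.png')
def comp(im,box,f,k=3):
    x,y,w,h=box; m=np.zeros(im.shape[:2],np.uint8)
    m[y:y+h,x:x+w]=f(im[y:y+h,x:x+w].astype(int))*255
    m=cv2.morphologyEx(m,cv2.MORPH_OPEN,np.ones((k,k)))
    return max(cv2.findContours(m,0,1)[0],key=cv2.contourArea)
# tray corners: quadrilateral
tt=comp(T,(235,150,90,90),lambda a:a.min(2)>150,11); ts=comp(S,(235,210,95,65),lambda a:a.min(2)>140,3)
q={}
for n,c in (('top',tt),('side',ts)):
    p=cv2.minAreaRect(c); 
    quad=cv2.approxPolyN(c,4,ensure_convex=True).reshape(-1,2).astype(float); q[n]=quad
    print(n,'tray',p[0],quad.round(1).tolist())
    w=np.array([plane(n,u,.017) for u in quad]); print('  world',w[:,:2].round(4).tolist(),'centre',w.mean(0).round(4),'sides',np.linalg.norm(w-np.roll(w,1,0),axis=1).round(3))
# intersection of diagonals -> true centre in both
def dc(p):
    h=[np.r_[x,1] for x in p]; l=np.cross(np.cross(h[0],h[2]),np.cross(h[1],h[3])); return l[:2]/l[2]
print('tray tri',tri(dc(q['top']),dc(q['side'])))
# cap
ca={}
for n,im,box in (('top',T,(140,165,38,35)),('side',S,(278,131,30,25))):
    x,y,w,h=box; g=im[...,1]; print(n,'grey pct',np.percentile(g[y:y+h,x:x+w],[5,20,40,60,80]))
    for th in (42,50,60):
        c=comp(im,box,lambda a:a.max(2)<th); m=cv2.moments(c); ca[n,th]=(m['m10']/m['m00'],m['m01']/m['m00'])
        print(n,th,np.round(ca[n,th],2),cv2.boundingRect(c),cv2.contourArea(c))
for th in (42,50,60): print('cap tri',th,tri(ca['top',th],ca['side',th]))
```

```text
top tray (280.3440856933594, 197.09584045410156) [[314.0, 219.0], [257.0, 232.0], [247.0, 174.0], [304.0, 164.0]]
  world [[0.4668, -0.095], [0.4364, 0.0538], [0.5882, 0.0771], [0.6117, -0.0728]] centre [ 0.5258 -0.0092  0.017 ] sides [0.147 0.152 0.154 0.152]
side tray (283.12054443359375, 244.14520263671875) [[319.0, 258.0], [255.0, 265.0], [249.0, 230.0], [307.0, 224.0]]
  world [[0.6157, -0.0713], [0.4645, -0.095], [0.4439, 0.0425], [0.5942, 0.0667]] centre [ 0.5296 -0.0143  0.017 ] sides [0.14  0.153 0.139 0.152]
tray tri (array([ 0.52783149, -0.01094316,  0.01429753]), np.float64(0.0031243548030838457))
top grey pct [ 50.45  59.    64.   123.   161.  ]Traceback (most recent call last):
  File "<stdin>", line 25, in <module>
  File "<stdin>", line 7, in comp
ValueError: max() iterable argument is empty
```

Run:
```python
from h import *
T=cv2.imread('pics/top0.png');S=cv2.imread('pics/side0.png')
g=T.max(2); s=S.max(2)
print('row182',g[182,136:180]); print('col157',g[165:205,157])
print('srow146',s[146,275:312]); print('scol292',s[128:165,292])
for n,im,box,ths in (('top',g,(140,162,38,38),(54,62,72)),('side',s,(274,131,36,26),(50,60,70))):
    x,y,w,h=box
    for th in ths:
        m=np.zeros_like(im); m[y:y+h,x:x+w]=(im[y:y+h,x:x+w]<th)*255
        m=cv2.morphologyEx(m,cv2.MORPH_OPEN,np.ones((3,3)))
        cs=cv2.findContours(m,0,1)[0]
        if cs:
            c=max(cs,key=cv2.contourArea); M=cv2.moments(c); print(n,th,M['m10']/M['m00'],M['m01']/M['m00'],cv2.boundingRect(c),M['m00'])
```

```text
row182 [ 63  61  56  59  61  62  81 116 104  60  59  59  63  60  60  62  63  62
  59  64  64  62  63  64  63  65  65  66  66  66  67  58  42  30  53  96
 131 155 170 168 170 171 172 173]
col157 [158 161 162 161 144  96  61  62  59  62  63  61  63  62  61  61  62  62
  63  64  65  64  63  65  66  65  62  65  51  79 150 168 170 170 158 155
 141 130 124  84]
srow146 [ 94  74  75 127 194 184 150  94  48  51  52  52  52  52  51  51  52  52
  52  52  52  52  51  52  51  47  98 152 145 163 144  72  74  74  74  72
  74]
scol292 [109 111 111 115 122 108  68  65  58  58  59  59  59  59  58  57  52  53
  52  53  52  52  53  51  67  99 106 133 162 108 110 123 150 161 161 159
 146]
top 54 168.0 186.0 (167, 185, 3, 3) 4.0
top 62 145.81465517241378 171.16954022988503 (140, 163, 14, 20) 116.0
top 72 154.13299944351695 178.9540901502504 (140, 162, 31, 32) 599.0
side 60 291.1702296120348 144.0079176563737 (282, 136, 19, 16) 210.5
side 70 291.2799028536733 142.97692774741955 (281, 134, 21, 19) 274.5
```

Run:
```python
from h import *
p,e=tri((158.1,182.3),(291.28,142.98)); print(p,e, plane('top',(156.6,182),.159), plane('top',(159.6,182.6),.13),plane('side',(291.28,142.98),.1445))
print('canister',tri((372,167),(311.5,264)), 'r',np.hypot(*p[:2]))
# can yaw from plan points (foot plate edge z~.008, left top edge z .108), top view
for a,b,z in (((232,322),(345,150),.006),((60,215),(172,48),.108)):
    A,B=[plane('top',(u[0]/4.4+125-.5,u[1]/4.4+140-.5),z) for u in (a,b)]; d=B-A; print('edge',A.round(3),B.round(3),np.linalg.norm(d),np.degrees(np.arctan2(d[1],d[0])))
q0=manip.current_q()
for yaw in range(-90,91,15):
    o=(R.from_euler('z',yaw,degrees=True)*R.from_euler('x',180,degrees=True)).as_quat()
    q=manip.solve_ik([p[0],p[1],.131],o); q2=manip.solve_ik([.5275,-.0115,.05],o)
    print(yaw,None if q is None else np.round(q,2),None if q2 is None else np.round(q2[6],2))
```

```text
[0.55593271 0.27321342 0.14840056] 0.0028170536200617614 [0.55393354 0.27363485 0.159     ] [0.55605376 0.27456863 0.13      ] [0.55754677 0.2814933  0.1445    ]
canister (array([ 0.58441212, -0.22459739,  0.12965059]), np.float64(0.002707811325560496)) r 0.6194406747463596
edge [0.491 0.262 0.006] [0.593 0.194 0.006] 0.12225510078509086 -33.70100438356717
edge [0.546 0.331 0.108] [0.636 0.271 0.108] 0.10872053305323748 -33.79252966169584
-90 [ 0.32  0.96 -1.31  1.7   0.97  1.28  1.94] -2.56
-75 [ 0.32  0.96 -1.31  1.7   0.97  1.28  2.2 ] -2.55
-60 [ 0.32  0.96 -1.31  1.7   0.97  1.28  2.46] -2.56
-45 [-0.99  0.61  0.68  1.74 -0.46  0.96 -2.49] -2.57
-30 [-0.68  0.52  0.24  1.73 -0.15  0.9  -2.47] -2.55
-15 [-0.51  0.52  0.01  1.72 -0.01  0.9  -2.33] -2.33
0 [ 0.1   0.67 -0.85  1.7   0.58  1.03 -2.52] -2.1
15 [ 0.18  0.75 -1.    1.7   0.7   1.09 -2.34] -1.86
30 [ 0.14  0.71 -0.92  1.7   0.63  1.06 -2.03] -1.6
45 [ 0.11  0.68 -0.87  1.7   0.59  1.04 -1.74] -1.33
60 [ 0.23  0.8  -1.09  1.7   0.77  1.14 -1.61] -1.07
75 [ 0.32  0.96 -1.31  1.7   0.97  1.28 -1.47] -0.82
90 [ 0.32  0.96 -1.31  1.7   0.97  1.28 -1.2 ] -0.57
```

Cap: axis about (0.556, 0.274), mid-height 0.148 measured against 0.1445 in the text. The can corner gives (0.557, 0.2755), which agrees. Tray: centre (0.527, -0.011), height about 0.014, sides about 150 mm, yaw about 9°. Now I'll approach and grip the cap.

```bash
cat >> h.py <<'E'
C=np.array([.556,.274]); TR=np.array([.527,-.011])
def ori(yaw): return (R.from_euler('z',yaw,degrees=True)*R.from_euler('x',180,degrees=True)).as_quat()
def st(s=''): print(s,'t',round(manip.current_clock(),2),'p',np.round(manip.current_tool_pos(),4),'F',np.round(manip.current_force(),1),'gap',round(manip.current_finger_gap(),4),'q',np.round(manip.current_q(),2))
E
python3 - <<'E'
from h import *
p=manip.current_tool_pos(); manip.servo_line([p[0],p[1],.33],vel=.2)
manip.move_pose([.44,-.1,.33],ori(45)); st('via')
q=np.array(manip.solve_ik([*C,.26],ori(45))); q[6]+=np.pi/4; manip.movej(q); st('hover')
manip.servo_line([*C,.26],ori(90)); manip.servo_line([*C,.175],vel=.12); st('above')
im=viewer.get_image('side'); im2=viewer.get_image('top')
a=cv2.resize(im2[130:230,110:210],None,fx=4,fy=4); b=cv2.resize(im[70:170,240:340],None,fx=4,fy=4)
cv2.imwrite('pics/above.png',np.hstack([a,b])[:,:,::-1])
E
```

```text
via t 2.92 p [ 0.44   -0.1013  0.33  ] F [ 0.   0.1 -0. ] gap 0.0918 q [ 1.31  0.1  -1.19  1.87  0.1   1.24 -0.7 ]
hover t 4.4 p [0.557  0.2722 0.2601] F [ 0.   0.1 -0.1] gap 0.092 q [ 0.2   0.58 -1.02  1.58  0.51  1.27 -0.9 ]
above t 5.51 p [0.5563 0.2746 0.1757] F [-0.2  0.   0.7] gap 0.092 q [ 0.17  0.66 -0.96  1.67  0.59  1.13 -0.96]
```

View pics/above.png

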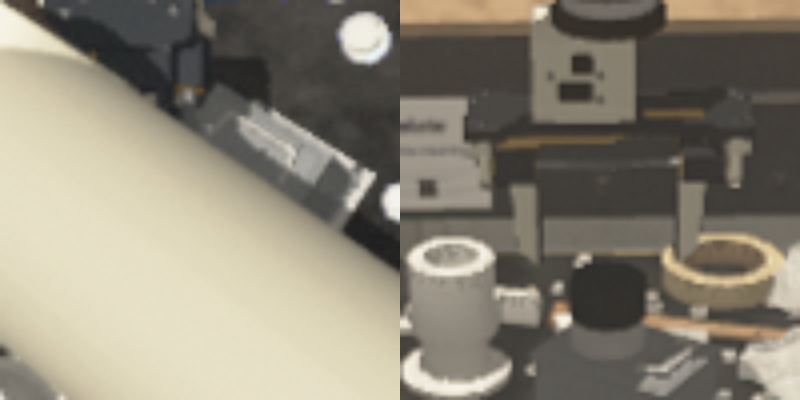

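The fingers (crop x 525 and 688) straddle the cap (570–648) and are centred to within about 2 mm, so I'll go down and grip.

Run:
```python
from h import *
manip.servo_line([*C,.131],vel=.06); st('down')
effector.close(40); st('closed'); print('pad',manip.current_gripper_force(),manip.current_wrist_torque())
z=manip.current_tool_pos()[2]
for d in (.002,.004,.006,.0075):
    manip.servo_line([*C,.131-d],vel=.02); st(f'press {d}')
```

```text
down t 6.49 p [0.5562 0.2743 0.1312] F [ 0.5  0.5 -0.8] gap 0.0919 q [ 0.14  0.71 -0.92  1.7   0.64  1.06 -0.99]
closed t 7.19 p [0.5566 0.274  0.1311] F [ 1.8  0.2 -0.9] gap 0.0528 q [ 0.14  0.71 -0.92  1.7   0.64  1.06 -0.99]
pad 39.958036886528134 [ 0.02862891 -0.4316126   0.05226325]
press 0.002 t 7.44 p [0.5566 0.274  0.1297] F [ 0.4 -1.3  5.9] gap 0.053 q [ 0.14  0.71 -0.92  1.7   0.64  1.06 -0.99]
press 0.004 t 7.69 p [0.5566 0.274  0.128 ] F [-0.5 -1.2  7.9] gap 0.0527 q [ 0.14  0.71 -0.92  1.7   0.64  1.06 -0.99]
press 0.006 t 7.94 p [0.5566 0.274  0.1262] F [-0.1 -2.1  9.5] gap 0.0524 q [ 0.14  0.72 -0.92  1.7   0.65  1.05 -1.  ]
press 0.0075 t 8.19 p [0.5566 0.274  0.1249] F [-0.6 -2.5 11. ] gap 0.0527 q [ 0.14  0.72 -0.92  1.7   0.65  1.05 -1.  ]
```

The press is 6.2 mm so far at 11 N, which fits the spring. I'll press a little more, then turn.

Run:
```python
from h import *
P=[*C,.131-.009]
manip.servo_line(P,vel=.02); manip.sleep(.2); st('pressed')
qc=np.array(manip.current_q()); q=np.array(manip.solve_ik(P,ori(90))); print('dq',np.round(q-qc,4))
if abs(q-qc).max()<.05:
    for a in range(15,91,15):
        t=q.copy(); t[6]+=np.radians(a); manip.movej(t); st(a); print('   M',np.round(manip.current_wrist_torque(),2))
        if np.linalg.norm(manip.current_force())>45 or manip.current_tool_pos()[2]>.1262: print('STOP');break
```

```text
pressed t 8.64 p [0.5566 0.274  0.1236] F [-1.5 -3.2 11. ] gap 0.053 q [ 0.14  0.72 -0.92  1.7   0.65  1.05 -1.  ]
dq [-0.0003  0.0019  0.0011  0.0012  0.0001 -0.0019  0.    ]
15 t 9.0 p [0.5573 0.2746 0.124 ] F [ 0.1 -1.5 10.9] gap 0.0525 q [ 0.14  0.72 -0.92  1.7   0.65  1.05 -0.74]
   M [-0.35 -0.12  0.07]
30 t 9.36 p [0.5577 0.2747 0.1241] F [ 1.3 -0.8  9.9] gap 0.0526 q [ 0.14  0.72 -0.92  1.7   0.65  1.05 -0.47]
   M [-0.33 -0.32  0.08]
45 t 9.72 p [0.5581 0.2748 0.1242] F [ 2.  -1.5 10.6] gap 0.0528 q [ 0.14  0.72 -0.92  1.7   0.65  1.05 -0.21]
   M [-0.32 -0.48  0.12]
60 t 10.07 p [0.5584 0.2748 0.1243] F [ 2.  -0.9  9.6] gap 0.0524 q [ 0.14  0.72 -0.92  1.7   0.65  1.05  0.05]
   M [-0.25 -0.68  0.07]
75 t 10.43 p [0.5588 0.2749 0.1244] F [ 2.8 -1.3 10.4] gap 0.0528 q [ 0.14  0.72 -0.92  1.7   0.65  1.05  0.31]
   M [-0.16 -0.8   0.04]
90 t 10.79 p [0.5588 0.2753 0.1245] F [ 3.6 -0.4 10.2] gap 0.0527 q [ 0.14  0.72 -0.92  1.7   0.65  1.05  0.57]
   M [ 0.01 -0.92  0.1 ]
```

The turning moment stayed small (about 0.1 Nm), so the cap followed without slipping. Now I'll lift slowly and watch the force.

Run:
```python
from h import *
p=manip.current_tool_pos()
for z in (.131,.136,.142,.15,.17):
    manip.servo_line([p[0],p[1],z],ori(180),vel=.03); st(z)
    if manip.current_force()[2]<-15: print('STUCK');break
else:
    manip.servo_line([p[0],p[1],.27],vel=.12); manip.sleep(.2); st('up')
    im=viewer.get_image('side'); im2=viewer.get_image('top')
    a=cv2.resize(im2[130:230,110:210],None,fx=4,fy=4); b=cv2.resize(im[70:170,240:340],None,fx=4,fy=4)
    cv2.imwrite('pics/lift.png',np.hstack([a,b])[:,:,::-1])
```

```text
0.131 t 11.26 p [0.5591 0.2755 0.1313] F [0.4 0.  4.5] gap 0.053 q [ 0.14  0.71 -0.92  1.69  0.64  1.07  0.58]
0.136 t 11.57 p [0.5589 0.2755 0.1359] F [2.2 1.  1.3] gap 0.0526 q [ 0.14  0.71 -0.93  1.69  0.63  1.07  0.59]
0.142 t 11.93 p [0.558  0.275  0.1418] F [ 0.1  0.4 -1.1] gap 0.0524 q [ 0.15  0.7  -0.93  1.68  0.63  1.08  0.59]
0.15 t 12.34 p [0.5589 0.2753 0.1503] F [ 0.7  0.6 -0.2] gap 0.053 q [ 0.15  0.69 -0.94  1.68  0.62  1.1   0.6 ]
0.17 t 13.16 p [0.5588 0.2751 0.1699] F [-0.4  0.3 -0.4] gap 0.0529 q [ 0.16  0.67 -0.96  1.66  0.6   1.13  0.61]
up t 14.34 p [0.5585 0.275  0.2691] F [ 0.2  0.1 -1. ] gap 0.0531 q [ 0.2   0.58 -1.02  1.56  0.51  1.29  0.68]
```

View pics/lift.png

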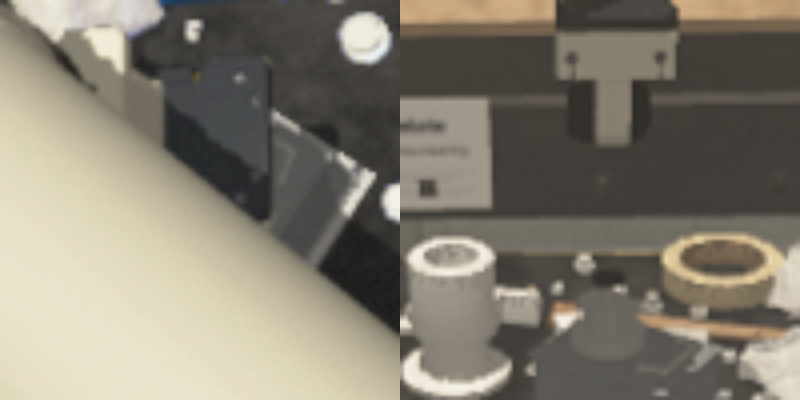

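The cap is held between the fingers (crop 570–650, 80–145) and the neck is bare. Now I'll carry it to the tray and lower it until it makes contact.

Run:
```python
from h import *
manip.move_pose([*TR,.2],ori(145)); manip.sleep(.1); st('over tray')
manip.servo_line([*TR,.06],ori(145),vel=.12); manip.servo_line([*TR,.018],vel=.05); manip.sleep(.2); st('near')
f0=manip.current_force()[2]
for z in np.arange(.015,.0045,-.0015):
    manip.servo_line([*TR,z],vel=.015); f=manip.current_force()[2]; print(round(z,4),manip.current_tool_pos()[2].round(4),round(f-f0,1))
    if f-f0>4: break
st('contact')
im=viewer.get_image('side'); cv2.imwrite('pics/tray.png',cv2.resize(im[170:290,210:360],None,fx=4,fy=4)[:,:,::-1])
```

```text
over tray t 15.68 p [ 0.5278 -0.0087  0.2007] F [ 0.6 -0.1 -1. ] gap 0.0526 q [ 0.73  0.43 -0.95  1.87  0.41  1.04  0.57]
near t 18.19 p [ 0.5273 -0.0111  0.0183] F [-0.1 -0.7 -0.5] gap 0.0526 q [ 0.55  0.69 -0.73  1.98  0.69  0.73  0.35]
0.015 0.0149 0.6
0.0135 0.0134 0.4
0.012 0.0119 0.4
0.0105 0.0104 0.0
0.009 0.0091 1.2
0.0075 0.0089 16.4
contact t 19.79 p [ 0.5273 -0.011   0.0089] F [-4.8 -0.8 16. ] gap 0.053 q [ 0.53  0.7  -0.72  1.98  0.7   0.72  0.34]
```

View pics/tray.png

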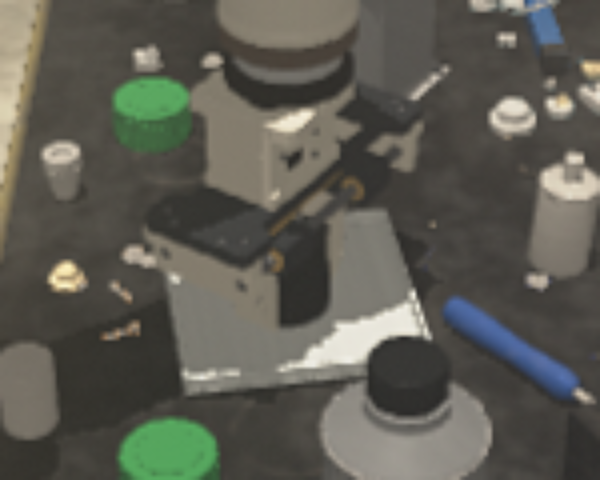

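Contact came at TCP z = 0.009, as expected, and the cap stands on the tray floor at crop (305,290). I'll release it and retreat.

Run:
```python
from h import *
manip.servo_line([*TR,.0092],vel=.015); effector.open_jaws(); manip.sleep(.3); st('open')
manip.servo_line([*TR,.07],vel=.06); manip.servo_line([*TR,.25],vel=.15)
q=np.array(manip.current_q()); q[0]-=.9; manip.movej(q); manip.sleep(.5); st('away')
a=viewer.get_image('side')[170:290,210:310]; b=viewer.get_image('top')[140:260,230:330]
cv2.imwrite('pics/fin.png',cv2.resize(np.hstack([a,b]),None,fx=4,fy=4)[:,:,::-1])
```

```text
open t 21.22 p [ 0.527  -0.011   0.0092] F [ 0.8 -0.1  0.2] gap 0.0919 q [ 0.54  0.7  -0.72  1.98  0.7   0.72  0.34]
away t 25.91 p [0.336  0.4053 0.2491] F [-0.3 -0.2  0.1] gap 0.0919 q [-0.13  0.38 -0.99  1.82  0.35  1.13  0.62]
```

View pics/fin.png

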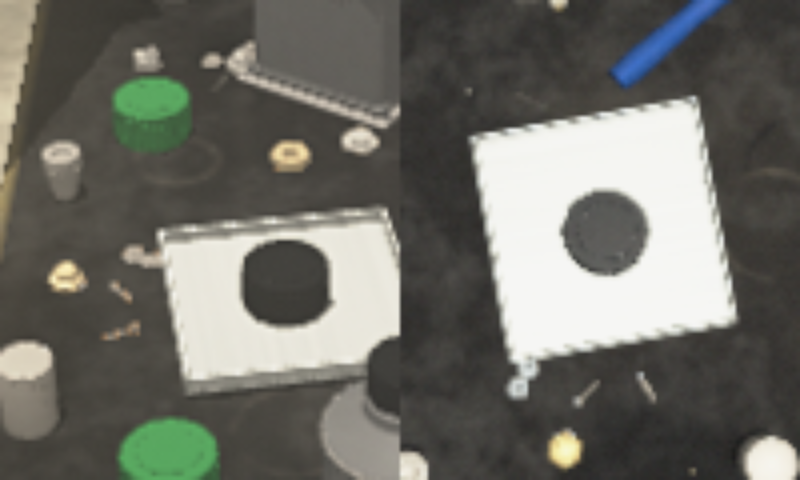

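The cap stands upright in the middle of the tray: crop (285,283) in the side view and (605,232) in the top view. The robot is clear of everything.

```bash
python3 -c "
from bench import manip
print(manip.hand_in())"
```

```text
the job is handed in; nothing more can be done
None
```

I pressed the safety cap down, turned it 90° anticlockwise, lifted it off and set it upright in the middle of the tray without going near the canister, then handed the job in at about 26 s; no verdict was returned.

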